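# Vent the worktop steam unit and take off its filler cap

## Robot

A 6-joint arm with a two-finger parallel gripper is mounted at the origin on the work surface. World frame = base frame: x ahead of the robot, y to its left, z up, the work surface at z = 0. Lengths are in m, angles in rad, forces in N, time in s.
With the tool pointing down it reaches from about 0.4 to 0.825 m from the base axis. Payload 7 kg.
Tool frame: the origin (TCP) lies on the front face of the gripper's body, between the roots of the fingers; the fingertips stand 66 mm ahead of it and the grasp point (between the pads) lies 47 mm ahead of it; z points along the fingers, y is the line along which they close (so a half turn about z gives the same grasp; the last joint's range is limited). The gripper opens to 88 mm and grips with 3 to 60 N. Pads are 19 mm wide; open, the fingers measure 130 mm over their backs; the gripper's body (78 mm by 193 mm) begins 47 mm behind the grasp point.
Start: joints at [-0.834, 0.359, 0.012, 0, -1.224, -0.288], TCP at [0.293, -0.608, 0.292] pointing down, gripper open.
Joint ranges: [-3.07, 3.07], [-1.43, 2.12], [-1.02, 1.25], [-3.03, 1.67], [-3.05, -0], [-3.03, 3.03]. Speed limits (rad/s): [2.39, 2.39, 3.01, 3.14, 3.14, 3.14].

## Interface

Orientations are given as [roll, pitch, yaw] about the fixed x, y, z axes, in that order (R = Rz(yaw) Ry(pitch) Rx(roll)).
In Python, from station import arm gives the robot as it stands. The module is installed in compiled form; this text tells all that it offers.
- The arm moves only by the tool move_arm, never from a script. Its argument "increments" is a list of rows, each an object of numbers: "jaw": the gripper command: -1 is shut, 1 is fully open, values between are in proportion; "dx", "dy", "dz": the shift along the tool's x, y, z in m; "twist": the turn about the tool's z in rad. A call has 1 to 12 rows; each row shifts and turns the commanded pose from where the row before left it, along the tool's axes as they then stand; what a row does not reach is not made up. A row lasts 1/12 s, in which the tool goes at most 41.7 mm and 7.16 degrees, less where a joint would pass 70% of its speed; a pose out of reach is approached as far as the arm can. A call is refused whole if a number of a shift passes 0.0417 or a number of a turn 0.125, either way. A call with a gripper value outside its range is refused whole. The fingers move at their own pace and stop on an object; "force" is the grip in N (left out, the last holds). Time passes only in rows, so rows that do not move let the fingers close. It gives the time, the measured TCP pose, the force, the opening and the grip force at its end, in the units of the state.
- arm.get_state(): the state, without advancing time (a new reading comes with each control period).
- arm.grab_frame(name): name is "scene" or "top" or "wrist"; returns the picture (384x512x3 uint8, blue, green, red); there is no depth.
- arm.camera_info(name): a dict with "K" (3x3 intrinsics, pixels), "extrinsics" (4x4, takes a point from camera to world coordinates). Camera axes: x right, y down, z forward; pixel columns grow to the right and rows downward; lengths in m; the calibration is good to about 2 mm. A picture is of the moment at which its call begins: read the wrist's pose just before it. camera_info takes no time and is no camera call; for the wrist camera it gives the pose at the moment of the call.
- arm.job_done(): hands the job in; it is judged then, once.
Trained networks look in the newest picture that a camera, given by its name, has taken for a name from the list of things; names that differ only in an ending like _2 or _b are one class to them, and where a whole thing is asked for, a point or a joint stands for the part that bears it (a point fixed in the world has none). Each returns a list of dicts, best first, with "score" (0 to 1); they miss things now and then, are a little off and sometimes report something else, mostly with a low value. They report only what shows in the picture. A call takes as long as a camera call.
- arm.find_in(camera, name): "position" ([x, y, z] in m, in world coordinates, good to about 4 mm: the middle of the surface that is visible of it).
- arm.silhouettes(camera, name): "pixels" (384x512 bool, what is visible of it).
- arm.pinpoint(camera, name): "position" ([x, y, z] in m, in world coordinates, good to about 4 mm: a listed point, or the origin of a listed thing).
The state is a dict: "t": time; "q": joint angles; "qd": joint speeds; "joint_efforts": joint torques, N m; "eef_pos": TCP position; "ee_rot": TCP orientation; "force": force on the tool from outside, world axes, zero at the start; "moment": the same for the moment, N m; "width": finger opening in m; "gripper_force": force on a finger pad.
Only numpy, scipy, OpenCV 4.12 (cv2) and the standard library are available. Lean on these libraries where they do the work, as an engineer would, in place of code of your own. Each camera call takes 0.05 s, during which the arm holds its last target. There are 200 camera calls.

## Task

Turn the white dial on the steam unit to the blue mark so that its pressure is let off, and only then unscrew the black filler cap with the orange wing: nothing shows which way its thread runs, so if it stops one way try the other. Lift the cap off and finish still holding it in the gripper, level and still, about 10 cm straight above its neck, with the dial left on blue. Do not push the other things about.

Things in the scene. Friction and masses are not known exactly. Their poses are not given: they have to be found in the camera images.
- steamer: cream steam unit that stands fixed on the worktop, 230 mm (its x) by 300 mm (its y), flat top 100 mm above the worktop; its origin is the centre of its underside on the worktop, its -x side (with the black vents) faces the robot more or less, z up. On its top: dial at (-30, -80) mm, filler neck at (-20, 85) mm, a grey hose block 70 by 70 mm and 32 mm high at (65, 0) mm
- dial (a joint): angle of the white dial (rad), growing clockwise seen from above, range -1.15 to 1.15; at 0 its pointer would point along the unit's -x. Four spring detents, each with a coloured dot on the unit's top: white -1.05, yellow -0.35, blue +0.35, red +1.05. It starts on white or yellow. Turning it takes about 0.1 N m and it falls into the nearest detent when let go
- dial_grip (a point): point on the dial's axis, 33 mm above the unit's flat top, turning with the dial. The dial is a disc 48 mm across whose top is 11 mm above the unit's top; on it stands a grip bar 12 mm wide, 44 mm long, its top 37 mm above the unit's top. The bar lies along this point's x axis, and its end with a black line (pointer) is towards this point's -x
- cap: loose black screw cap, 55 mm across, 30 mm high, about 80 g; origin: centre of its lower rim, z up. Quick thread of unknown hand, differing from start to start: the wrong way it meets a hard stop within 0.15 rad; the right way it turns easily (without rising), is free after about 1.05 rad and up to 2.4 rad, then lifts straight off. Before that it can be pulled up by 4 mm at most
- wing (a point): point in the orange wing on top of the cap, on the cap's axis, 54 mm above the cap's origin. The wing is 14 mm wide, 48 mm long (along this point's x axis) and 28 mm high, from the cap's flat top to 4 mm above this point. At the start the wing lies along the unit's x axis
- neck (a point): centre of the shoulder round the filler neck, 104 mm above the worktop: where the cap's origin is when it is on. The neck with its thread is 43 mm across and stands 21 mm above this point; the shoulder is 66 mm across
- seal: loose black rubber sealing ring, 42 mm across, 6 mm thick, lying on the steam unit's top; origin under its centre
- mug: loose blue mug, 80 mm across, 90 mm high; origin under its centre
- jar: loose amber jar with red lid, 60 mm across, 85 mm high; origin under its centre
- bowl: loose white bowl, 124 mm across, 50 mm high; origin under its centre
- soap: loose green bottle with a white cap, 60 mm across, 190 mm high; origin under its centre
- glass: loose drinking glass, 68 mm across, 100 mm high; origin under its centre
- spoon: loose steel spoon lying on the worktop; its length runs along its x axis

How it is judged:
On the way, in this order (a step that is already met when the one before it is completed fails the run):
1. the dial is turned to the blue mark while the cap is still screwed home (value of joint dial between 0.18 and 0.52 rad and angle between the x axis of cap and the x axis of steamer, either way round below 0.35 rad), for 0.2 s.
2. the cap, still on its neck, is unscrewed by at least 40 degrees (value of joint dial between 0.18 and 0.52 rad and angle between the x axis of cap and the x axis of steamer, either way round above 0.7 rad and z of cap in the frame of steamer below 0.114 m), for 0.02 s.
At the end, for the whole second after the job is handed in: The dial reads within 0.17 rad of blue (0.35); the cap is held between the fingers, its rim at least 60 mm above the neck's shoulder, within 50 mm of the neck's axis sideways, tilted by less than 0.3 rad, at rest, and touching nothing of the steam unit (value of joint dial between 0.18 and 0.52 rad and z of cap in the frame of steamer above 0.164 m and horizontal distance between cap and neck below 0.05 m and angle between cap's own z axis and vertical below 0.3 rad and linear speed of cap below 0.03 m/s and contact force between the fingers and cap above 1 N and contact force between cap and steamer below 0.2 N); the arm keeps its last pose, push and grip.
It fails at once if one of the other things (seal, mug, jar, bowl, soap, glass, spoon) is moved by more than 30 mm (distance of any of seal, mug, jar, bowl, soap, glass, spoon from where it was at the start of the episode above 0.03 m).
It also fails if it takes over 70 s, if anything falls off the work surface, if the arm or the gripper's body presses on something with over 40 N, if the wrist force passes 120 N, or if a joint passes its speed limit or range.

## Working session

There is one attempt and no reset: what is moved stays moved. The work goes in short steps, Python scripts to look and compute and a tool call to move; the robot and the scene stay as the last step left them, time stands still between calls to the robot, and variables do not carry over. Pictures are saved under pics/ and viewed, at most 10 in all, crops included, and the job is handed in when it is done.

Besides the shell and the picture viewer there is one more tool, called after ">>>" as a command line: name --argument value ..., lists and objects as JSON in quotes. move_arm: Moves the arm, as the interface text tells. Its arguments: {"type":"object","properties":{"increments":{"type":"array"},"force":{"type":"number"}},"required":["increments"]}

```bash
mkdir -p pics
python3 - <<'E'
from station import arm
import cv2,numpy as np
s=arm.get_state();print(s['t'],s['eef_pos'],s['ee_rot'],s['width'])
a=arm.grab_frame("scene");b=arm.grab_frame("top")
cv2.imwrite("pics/a.png",a);cv2.imwrite("pics/b.png",cv2.resize(b,(800,600)))
for c in("top","scene"):
  for n in("steamer","dial_grip","wing","neck","seal","cap","soap","mug","jar","glass","bowl"):
    r=arm.pinpoint(c,n)
    print(c,n,[(np.round(x['position'],3),round(x['score'],2)) for x in r[:2]])
E
```

```text
0.0 [ 0.29268178 -0.60781639  0.29122555] [ 3.13994427e+00 -1.61577623e-04 -2.69289938e+00] 0.08786773999515028
top steamer [(array([0.516, 0.026, 0.001]), 0.73), (array([0.475, 0.101, 0.161]), 0.35)]
top dial_grip [(array([ 0.512, -0.062,  0.135]), 0.7), (array([ 0.456, -0.427,  0.   ]), 0.68)]
top wing [(array([0.472, 0.1  , 0.162]), 0.77)]
top neck [(array([0.475, 0.098, 0.107]), 0.83)]
top seal [(array([ 0.61 , -0.03 ,  0.102]), 0.52)]
top cap [(array([0.474, 0.106, 0.105]), 0.45), (array([ 0.573, -0.429, -0.002]), 0.21)]
top soap [(array([ 0.576, -0.43 , -0.001]), 0.78), (array([0.356, 0.405, 0.   ]), 0.42)]
top mug [(array([ 0.357,  0.405, -0.   ]), 0.57)]
top jar [(array([0.506, 0.365, 0.001]), 0.53), (array([0.473, 0.105, 0.107]), 0.17)]
top glass [(array([ 0.458, -0.425, -0.   ]), 0.86), (array([ 0.791, -0.07 , -0.001]), 0.69)]
top bowl [(array([ 0.633,  0.397, -0.004]), 0.88)]
scene steamer [(array([0.52 , 0.027, 0.003]), 0.82)]
scene dial_grip []
scene wing [(array([0.469, 0.102, 0.157]), 0.74), (array([0.475, 0.1  , 0.103]), 0.3)]
scene neck [(array([0.474, 0.102, 0.102]), 0.85)]
scene seal [(array([ 0.612, -0.035,  0.1  ]), 0.69)]
scene cap [(array([0.474, 0.105, 0.103]), 0.54)]
scene soap [(array([ 0.57 , -0.429, -0.001]), 0.62)]
scene mug [(array([ 0.357,  0.406, -0.001]), 0.81), (array([ 0.505,  0.365, -0.004]), 0.67)]
scene jar [(array([0.506, 0.365, 0.   ]), 0.85)]
scene glass [(array([ 0.461, -0.429,  0.006]), 0.66)]
scene bowl [(array([ 0.635,  0.392, -0.001]), 0.66)]
```

View pics/a.png

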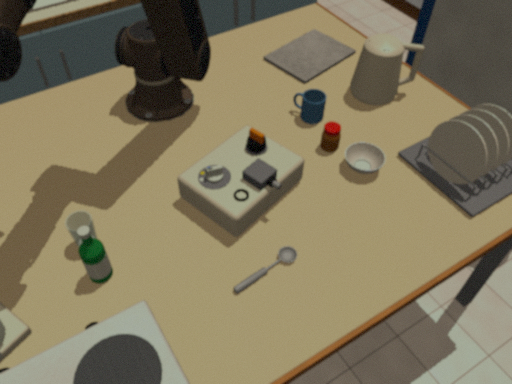

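View pics/b.png

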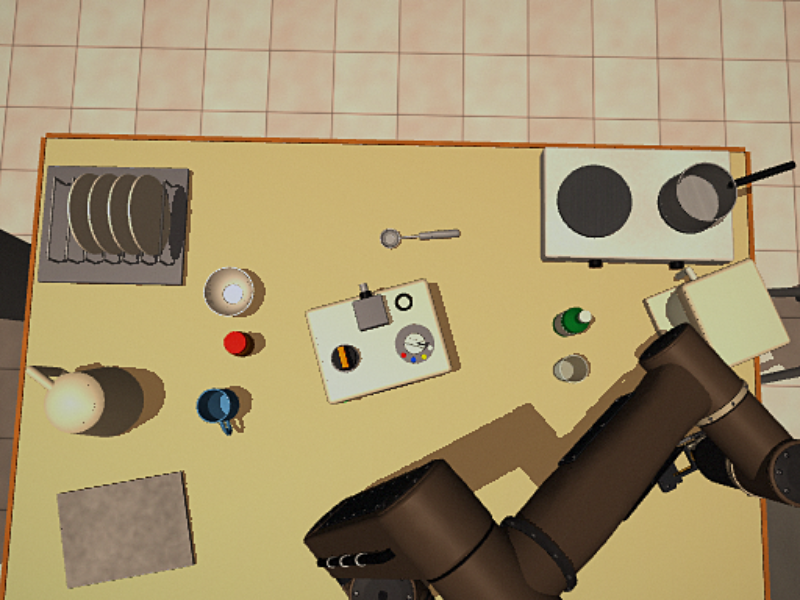

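The pictures show the unit in the middle. In the 800x600 top view the cap with its orange wing is at (345,357), and the dial at (413,345) has its pointer near the white dot (430,348). The seal is at (403,302). I'll move above the dial for a close look.

>>> move_arm --increments '[{"jaw": 1,"dx": -0.01,"dy": 0.01,"dz": -0.015},{"jaw": 1,"dx": -0.027,"dy": 0.025,"dz": -0.015},{"jaw": 1,"dx": -0.027,"dy": 0.025,"dz": -0.015},{"jaw": 1,"dx": -0.027,"dy": 0.025},{"jaw": 1,"dx": -0.027,"dy": 0.025},{"jaw": 1,"dx": -0.027,"dy": 0.025},{"jaw": 1,"dx": -0.027,"dy": 0.025},{"jaw": 1,"dx": -0.027,"dy": 0.025},{"jaw": 1,"dx": -0.027,"dy": 0.025},{"jaw": 1,"dx": -0.027,"dy": 0.025},{"jaw": 1,"dx": -0.027,"dy": 0.025},{"jaw": 1,"dx": -0.027,"dy": 0.025}]'

```text
$.increments[0]: bad value
```

>>> move_arm --increments '[{"jaw": 1,"dx": -0.027,"dy": 0.025},{"jaw": 1,"dx": -0.027,"dy": 0.025},{"jaw": 1,"dx": -0.027,"dy": 0.025},{"jaw": 1,"dx": -0.027,"dy": 0.025},{"jaw": 0.3,"twist": -0.108},{"jaw": 0.3,"twist": -0.108},{"jaw": 0.3,"twist": -0.108},{"jaw": 0.3,"twist": -0.108},{"jaw": 0.3,"twist": -0.108},{"jaw": 0.3,"twist": -0.108},{"jaw": 0.3,"twist": -0.108},{"jaw": 0.3,"twist": -0.108}]'

```text
$.increments[0]: bad value
```

Run:
```python
from station import arm
import cv2,numpy as np
s=arm.get_state();print(s['t'],s['eef_pos'],s['ee_rot'],s['width'])
ci=arm.camera_info("wrist")
a=arm.grab_frame("wrist")
K,T=np.array(ci['K']),np.array(ci['extrinsics']);print(T.round(3).tolist())
np.savez('w.npz',K=K,T=T)
cv2.imwrite("pics/c.png",a)
for n in("steamer","dial_grip","wing","neck","seal","cap"):
    r=arm.pinpoint("wrist",n)
    print(n,[(np.round(x['position'],4),round(x['score'],2)) for x in r[:2]])
```

```text
1.2 [ 0.29279816 -0.60813018  0.29215177] [ 3.14151730e+00 -3.76105850e-05 -2.69281005e+00] 0.08775801286810557
[[-0.435, 0.87, 0.232, 0.23], [0.901, 0.42, 0.112, -0.638], [-0.0, 0.258, -0.966, 0.384], [0.0, 0.0, 0.0, 1.0]]
steamer []
dial_grip []
wing []
neck []
seal []
cap []
```

View pics/c.png

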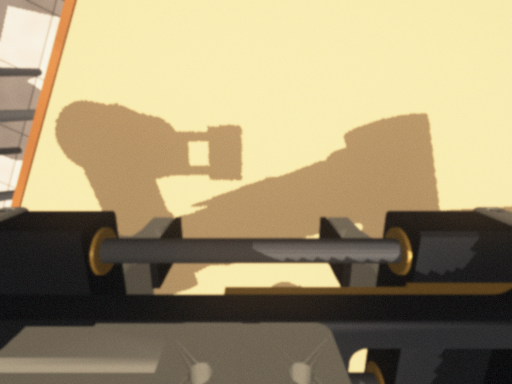

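The wrist picture shows only the worktop and the fingers: the camera looks to the tool's +x side, so the dial must lie on that side to be seen. The rows were refused, so I'll send every key.

>>> move_arm --increments '[{"jaw": 1,"dx": -0.01,"dy": 0.01,"dz": -0.015,"twist": 0},{"jaw": 1,"dx": -0.027,"dy": 0.025,"dz": -0.015,"twist": 0},{"jaw": 1,"dx": -0.027,"dy": 0.025,"dz": -0.015,"twist": 0},{"jaw": 1,"dx": -0.027,"dy": 0.025,"dz": 0,"twist": 0},{"jaw": 1,"dx": -0.027,"dy": 0.025,"dz": 0,"twist": 0},{"jaw": 1,"dx": -0.027,"dy": 0.025,"dz": 0,"twist": 0},{"jaw": 1,"dx": -0.027,"dy": 0.025,"dz": 0,"twist": 0},{"jaw": 1,"dx": -0.027,"dy": 0.025,"dz": 0,"twist": 0},{"jaw": 1,"dx": -0.027,"dy": 0.025,"dz": 0,"twist": 0},{"jaw": 1,"dx": -0.027,"dy": 0.025,"dz": 0,"twist": 0},{"jaw": 1,"dx": -0.027,"dy": 0.025,"dz": 0,"twist": 0},{"jaw": 1,"dx": -0.027,"dy": 0.025,"dz": 0,"twist": 0}]'

```text
t: 2.55
eef_pos: [0.4459, -0.2161, 0.3382]
ee_rot: [-3.141, 0.001, -2.693]
force: [0.7, -0.8, 0.0]
width: 0.0878
gripper_force: 0.0
```

>>> move_arm --increments '[{"jaw": 1,"dx": -0.028,"dy": 0.028,"dz": 0,"twist": 0},{"jaw": 1,"dx": -0.028,"dy": 0.028,"dz": 0,"twist": 0},{"jaw": 1,"dx": -0.028,"dy": 0.028,"dz": 0,"twist": 0},{"jaw": 1,"dx": -0.028,"dy": 0.028,"dz": 0,"twist": 0},{"jaw": 1,"dx": -0.028,"dy": 0.028,"dz": 0,"twist": 0},{"jaw": 1,"dx": -0.028,"dy": 0.028,"dz": 0,"twist": 0},{"jaw": 1,"dx": -0.028,"dy": 0.028,"dz": 0,"twist": 0},{"jaw": 0.3,"dx": 0,"dy": 0,"dz": 0,"twist": -0.12},{"jaw": 0.3,"dx": 0,"dy": 0,"dz": 0,"twist": -0.12},{"jaw": 0.3,"dx": 0,"dy": 0,"dz": 0,"twist": -0.12},{"jaw": 0.3,"dx": 0,"dy": 0,"dz": 0,"twist": -0.12},{"jaw": 0.3,"dx": 0,"dy": 0,"dz": 0,"twist": -0.12}]'

```text
t: 3.55
eef_pos: [0.5371, 0.0439, 0.3379]
ee_rot: [-3.141, 0.001, -2.086]
force: [0.1, -0.1, 0.7]
width: 0.0605
gripper_force: 0.0
```

>>> move_arm --increments '[{"jaw": 0.3,"dx": 0,"dy": 0,"dz": 0,"twist": -0.12},{"jaw": 0.3,"dx": 0,"dy": 0,"dz": 0,"twist": -0.12},{"jaw": 0.3,"dx": 0,"dy": 0,"dz": 0,"twist": 0}]'

```text
t: 3.8
eef_pos: [0.5371, 0.0437, 0.338]
ee_rot: [-3.141, 0.001, -1.847]
force: [-0.2, -0.5, 0.2]
width: 0.0576
gripper_force: 0.0
```

```bash
cat > look.py <<'E'
from station import arm
import cv2,numpy as np,sys
s=arm.get_state();print(s['t'],s['eef_pos'].round(4),s['ee_rot'].round(3),s['width'])
ci=arm.camera_info("wrist")
a=arm.grab_frame("wrist")
np.savez('w.npz',K=ci['K'],T=ci['extrinsics'])
cv2.imwrite("pics/%s.png"%sys.argv[1],cv2.resize(a,(768,576)))
for n in sys.argv[2:]:
    r=arm.pinpoint("wrist",n)
    print(n,[(np.round(x['position'],4),round(x['score'],2)) for x in r[:2]])
E
python3 look.py d steamer dial_grip wing seal
```

```text
3.8 [0.5371 0.0437 0.338 ] [-3.141e+00  1.000e-03 -1.847e+00] 0.05763576988269642
steamer [(array([ 5.174e-01,  2.930e-02, -5.000e-04]), 0.72)]
dial_grip [(array([ 0.5161, -0.0545,  0.1294]), 0.77)]
wing [(array([0.4689, 0.1028, 0.1549]), 0.81)]
seal [(array([ 0.6039, -0.0267,  0.1022]), 0.71)]
```

View pics/d.png

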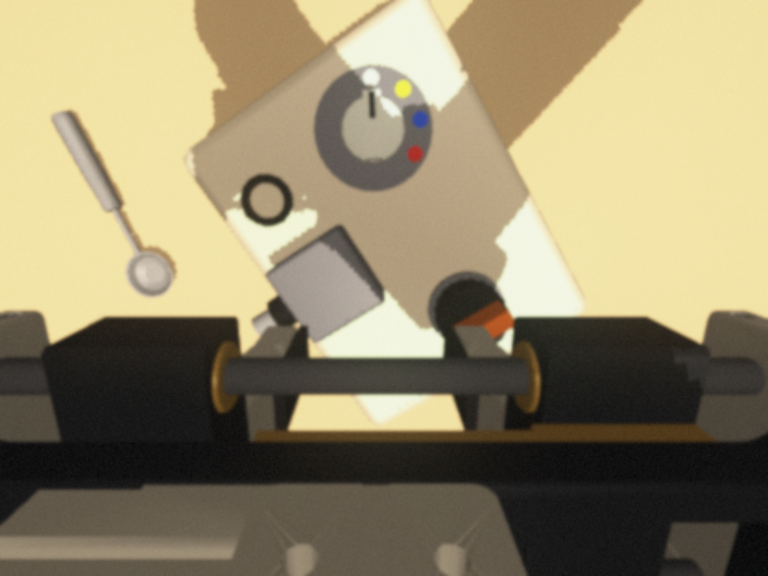

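The picture shows the dial's pointer at (372,105), on the white dot (371,77). The other dots are yellow (403,89), blue (420,119) and red (415,154), and the wing is at (487,320). I'll get centres and yaw from these pixels.

Run:
```python
import numpy as np
from scipy.optimize import least_squares
d=np.load('w.npz');K,T=d['K'],d['T']
def bp(u,v,z):
    r=T[:3,:3]@np.linalg.solve(K,[u/1.5,v/1.5,1]);return T[:3,3]+r*(z-T[2,3])/r[2]
P=np.array([bp(*p,.1)[:2] for p in((371,77),(403,89),(420,119),(415,154))])
th=np.array([-1.05,-.35,.35,1.05])
def m(x): a=x[2]+np.pi-th;return x[:2]+x[3]*np.c_[np.cos(a),np.sin(a)]
r=least_squares(lambda x:(m(x)-P).ravel(),[.51,-.06,.26,.035]);print(r.x,np.abs(r.fun).max())
for z,p,q in((.1,(465,75),(583,305)),(.1,(190,155),(380,422)),(.137,(373,92),(372,117))):
    a,b=bp(*p,z),bp(*q,z);print(a.round(4),b.round(4),np.degrees(np.arctan2(*(b-a)[1::-1])))
y=r.x[2]
for o in((-.03,-.08),): 
  c,s=np.cos(y),np.sin(y);R=np.array([[c,-s],[s,c]])
  print('neck from dial',r.x[:2]+R@[.01,.165], 'dial from centre .517,.028',np.array([.5172,.028])+R@[-.03,-.08],'neck',np.array([.5172,.028])+R@[-.02,.085])
```

```text
[ 0.51009986 -0.05827164  0.28581789  0.03717817] 0.0002575904937773821
[ 0.4332 -0.0768  0.1   ] [0.374  0.1276 0.1   ] 106.16209062259422
[ 0.6535 -0.0797  0.1   ] [0.574  0.1911 0.1   ] 106.356689313222
[ 0.5044 -0.0774  0.137 ] [ 0.5093 -0.0625  0.137 ] 71.64916250014093
neck from dial [0.4731737  0.10285396] dial from centre .517,.028 [ 0.51097244 -0.05721278] neck [0.47404628 0.10391282]
```

>>> move_arm --increments '[{"jaw": 0.3,"dx": 0.0265,"dy": -0.001,"dz": 0,"twist": 0},{"jaw": 0.3,"dx": 0.0265,"dy": -0.001,"dz": 0,"twist": 0},{"jaw": 0.3,"dx": 0.0265,"dy": 0,"dz": 0,"twist": 0},{"jaw": 0.3,"dx": 0.026,"dy": 0,"dz": 0,"twist": -0.04},{"jaw": 0.3,"dx": 0,"dy": 0,"dz": 0.03,"twist": 0},{"jaw": 0.3,"dx": 0,"dy": 0,"dz": 0.03,"twist": 0},{"jaw": 0.3,"dx": 0,"dy": 0,"dz": 0.03,"twist": 0},{"jaw": 0.3,"dx": 0,"dy": 0,"dz": 0.03,"twist": 0},{"jaw": 0.3,"dx": 0,"dy": 0,"dz": 0.02,"twist": 0},{"jaw": 0.3,"dx": 0,"dy": 0,"dz": 0.015,"twist": 0},{"jaw": 0.3,"dx": 0,"dy": 0,"dz": 0,"twist": 0}]'

```text
t: 4.97
eef_pos: [0.5081, -0.0588, 0.1791]
ee_rot: [3.136, -0.002, -1.815]
force: [-0.4, -0.3, -0.3]
width: 0.0572
gripper_force: 0.0
```

>>> move_arm --increments '[{"jaw": -1,"dx": 0,"dy": 0,"dz": 0,"twist": 0},{"jaw": -1,"dx": 0,"dy": 0,"dz": 0,"twist": 0},{"jaw": -1,"dx": 0,"dy": 0,"dz": 0,"twist": 0},{"jaw": -1,"dx": 0,"dy": 0,"dz": 0,"twist": 0},{"jaw": -1,"dx": 0,"dy": 0,"dz": 0,"twist": 0},{"jaw": -1,"dx": 0,"dy": 0,"dz": 0,"twist": 0}]' --force 25

```text
t: 5.47
eef_pos: [0.5101, -0.0584, 0.1828]
ee_rot: [-3.141, 0.001, -1.813]
force: [-0.3, 0.5, 0.6]
width: 0.0223
gripper_force: 0.0
```

>>> move_arm --increments '[{"jaw": -1,"dx": 0,"dy": 0,"dz": 0,"twist": 0},{"jaw": -1,"dx": 0,"dy": 0,"dz": 0,"twist": 0},{"jaw": -1,"dx": 0,"dy": 0,"dz": 0,"twist": 0},{"jaw": -1,"dx": 0,"dy": 0,"dz": 0,"twist": 0}]'

```text
t: 5.8
eef_pos: [0.5105, -0.0585, 0.1825]
ee_rot: [-3.14, 0.0, -1.813]
force: [2.4, -1.7, 1.4]
width: 0.0119
gripper_force: 25.0
```

>>> move_arm --increments '[{"jaw": -1,"dx": 0,"dy": 0,"dz": 0,"twist": 0.1},{"jaw": -1,"dx": 0,"dy": 0,"dz": 0,"twist": 0.12},{"jaw": -1,"dx": 0,"dy": 0,"dz": 0,"twist": 0.12},{"jaw": -1,"dx": 0,"dy": 0,"dz": 0,"twist": 0.12},{"jaw": -1,"dx": 0,"dy": 0,"dz": 0,"twist": 0.12},{"jaw": -1,"dx": 0,"dy": 0,"dz": 0,"twist": 0.12},{"jaw": -1,"dx": 0,"dy": 0,"dz": 0,"twist": 0.12},{"jaw": -1,"dx": 0,"dy": 0,"dz": 0,"twist": 0.12},{"jaw": -1,"dx": 0,"dy": 0,"dz": 0,"twist": 0.12},{"jaw": -1,"dx": 0,"dy": 0,"dz": 0,"twist": 0.12},{"jaw": -1,"dx": 0,"dy": 0,"dz": 0,"twist": 0.12},{"jaw": -1,"dx": 0,"dy": 0,"dz": 0,"twist": 0.1}]'

```text
t: 6.8
eef_pos: [0.5105, -0.0583, 0.1825]
ee_rot: [3.141, 0.001, 3.064]
force: [2.5, -1.4, 0.1]
width: 0.0117
gripper_force: 25.0
```

>>> move_arm --increments '[{"jaw": -1,"dx": 0,"dy": 0,"dz": 0,"twist": 0},{"jaw": -1,"dx": 0,"dy": 0,"dz": 0,"twist": 0},{"jaw": -1,"dx": 0,"dy": 0,"dz": 0,"twist": 0}]'

```text
t: 7.05
eef_pos: [0.5105, -0.0583, 0.1825]
ee_rot: [3.141, 0.001, 3.074]
force: [3.1, -1.1, 1.1]
width: 0.0117
gripper_force: 25.0
```

>>> move_arm --increments '[{"jaw": 0.3,"dx": 0,"dy": 0,"dz": 0,"twist": 0},{"jaw": 0.3,"dx": 0,"dy": 0,"dz": 0,"twist": 0},{"jaw": 0.3,"dx": 0,"dy": 0,"dz": 0,"twist": 0},{"jaw": 0.3,"dx": 0,"dy": 0,"dz": 0,"twist": 0},{"jaw": 0.3,"dx": 0,"dy": 0,"dz": 0,"twist": 0},{"jaw": 0.3,"dx": 0,"dy": 0,"dz": -0.02,"twist": 0},{"jaw": 0.3,"dx": 0,"dy": 0,"dz": -0.035,"twist": 0},{"jaw": 0.3,"dx": 0,"dy": 0,"dz": -0.035,"twist": 0},{"jaw": 0.3,"dx": 0,"dy": 0,"dz": -0.035,"twist": 0},{"jaw": 0.3,"dx": 0,"dy": 0,"dz": -0.03,"twist": -0.11},{"jaw": 0.3,"dx": 0,"dy": 0,"dz": 0,"twist": -0.12},{"jaw": 0.3,"dx": 0,"dy": 0,"dz": 0,"twist": -0.12}]'

```text
t: 8.05
eef_pos: [0.5104, -0.0583, 0.3395]
ee_rot: [-3.141, 0.004, -2.857]
force: [0.1, 0.6, -1.0]
width: 0.057
gripper_force: 0.0
```

>>> move_arm --increments '[{"jaw": 0.3,"dx": -0.0168,"dy": 0.0277,"dz": 0,"twist": 0},{"jaw": 0.3,"dx": -0.0168,"dy": 0.0277,"dz": 0,"twist": 0},{"jaw": 0.3,"dx": -0.0168,"dy": 0.0277,"dz": 0,"twist": 0},{"jaw": 0.3,"dx": -0.0168,"dy": 0.0277,"dz": 0,"twist": 0},{"jaw": 0.3,"dx": -0.0168,"dy": 0.0277,"dz": 0,"twist": 0},{"jaw": 0.3,"dx": -0.0168,"dy": 0.0277,"dz": 0,"twist": 0},{"jaw": 0.3,"dx": 0,"dy": 0,"dz": 0,"twist": 0},{"jaw": 0.3,"dx": 0,"dy": 0,"dz": 0,"twist": 0}]'

```text
t: 8.72
eef_pos: [0.561, 0.1307, 0.3363]
ee_rot: [-3.141, -0.002, -2.86]
force: [0.5, -0.2, -0.1]
width: 0.0571
gripper_force: 0.0
```

```bash
python3 look.py e wing dial_grip neck
```

```text
8.7167 [0.561  0.1307 0.3363] [-3.141e+00 -2.000e-03 -2.860e+00] 0.05706576702798446
wing [(array([0.4721, 0.1022, 0.1551]), 0.77)]
dial_grip [(array([ 0.5121, -0.0539,  0.1303]), 0.85)]
neck []
```

View pics/e.png

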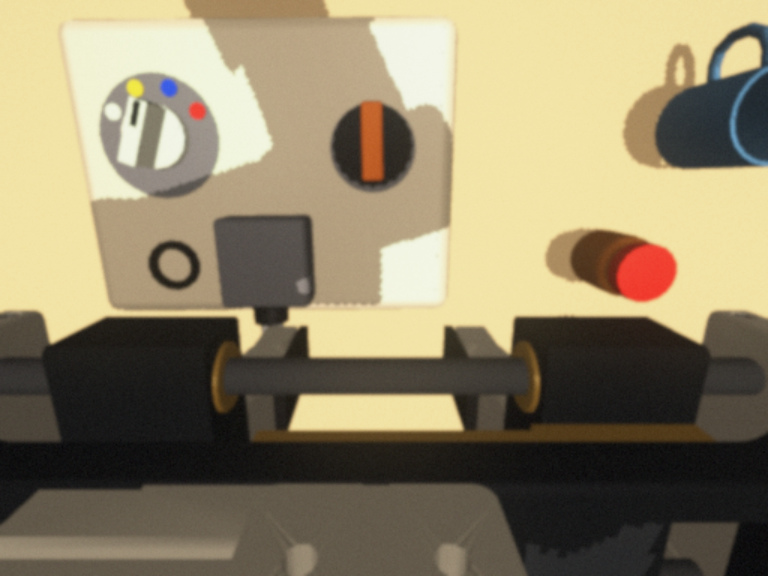

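The picture shows the dial at (145,135) and the wing at (372,140), which is vertical in the image. The raised bar is shifted by parallax, so I'll zoom in to read the dial properly.

Run:
```python
import cv2,numpy as np
d=np.load('w.npz');K,T=d['K'],d['T'];Ti=np.linalg.inv(T)
def pj(p):
    q=K@(Ti@[*p,1])[:3];return q[:2]/q[2]*1.5
a=cv2.imread('pics/e.png')
c=np.array([.510,-.058])
for th in(-1.05,-.35,.35,1.05):
    an=.285+np.pi-th;u=np.array([np.cos(an),np.sin(an)])
    print(th,pj([*(c+.037*u),.1]).round(), 'ptr',pj([*(c+.02*u),.137]).round(),pj([*(c-.02*u),.137]).round())
print(pj([.473,.103,.162]))
cv2.imwrite('pics/f.png',cv2.resize(a[50:220,80:240],(640,680-80),interpolation=2))
```

```text
-1.05 [114. 111.] ptr [103. 115.] [159. 146.]
-0.35 [136.  87.] ptr [116. 101.] [145. 159.]
0.35 [170.  87.] ptr [137. 101.] [126. 159.]
1.05 [198. 110.] ptr [154. 115.] [108. 146.]
[372.03077637 141.65289408]
```

View pics/f.png

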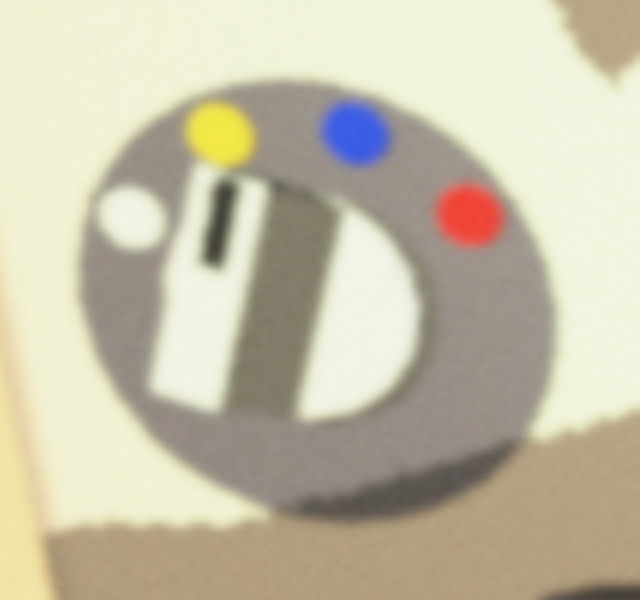

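The drawn-in expectation matches dial = +0.35: bar from (137,101) to (126,159), so the dial is on blue. The wing projects where expected. Next I'll grasp it.

>>> move_arm --increments '[{"jaw": 0.3,"dx": 0.0231,"dy": -0.001,"dz": 0,"twist": 0},{"jaw": 0.3,"dx": 0.0231,"dy": -0.001,"dz": 0,"twist": 0},{"jaw": 0.3,"dx": 0.0231,"dy": 0,"dz": 0,"twist": 0},{"jaw": 0.3,"dx": 0.0231,"dy": 0,"dz": 0,"twist": 0},{"jaw": 0.3,"dx": 0,"dy": 0,"dz": 0.03,"twist": 0},{"jaw": 0.3,"dx": 0,"dy": 0,"dz": 0.03,"twist": 0},{"jaw": 0.3,"dx": 0,"dy": 0,"dz": 0.03,"twist": 0},{"jaw": 0.3,"dx": 0,"dy": 0,"dz": 0.025,"twist": 0},{"jaw": 0.3,"dx": 0,"dy": 0,"dz": 0.018,"twist": 0},{"jaw": 0.3,"dx": 0,"dy": 0,"dz": 0,"twist": 0},{"jaw": 0.3,"dx": 0,"dy": 0,"dz": 0,"twist": 0}]'

```text
t: 9.83
eef_pos: [0.4726, 0.1009, 0.2043]
ee_rot: [-3.141, -0.001, -2.864]
force: [0.8, 0.3, 1.0]
width: 0.057
gripper_force: 0.0
```

>>> move_arm --increments '[{"jaw": -1,"dx": 0,"dy": 0,"dz": 0,"twist": 0},{"jaw": -1,"dx": 0,"dy": 0,"dz": 0,"twist": 0},{"jaw": -1,"dx": 0,"dy": 0,"dz": 0,"twist": 0},{"jaw": -1,"dx": 0,"dy": 0,"dz": 0,"twist": 0},{"jaw": -1,"dx": 0,"dy": 0,"dz": 0,"twist": 0},{"jaw": -1,"dx": 0,"dy": 0,"dz": 0,"twist": 0},{"jaw": -1,"dx": 0,"dy": 0,"dz": 0,"twist": 0},{"jaw": -1,"dx": 0,"dy": 0,"dz": 0,"twist": 0},{"jaw": -1,"dx": 0,"dy": 0,"dz": 0,"twist": 0},{"jaw": -1,"dx": 0,"dy": 0,"dz": 0,"twist": 0}]' --force 25

```text
t: 10.67
eef_pos: [0.4729, 0.1018, 0.2043]
ee_rot: [3.142, 0.0, -2.863]
force: [-0.6, -0.5, 2.6]
width: 0.0136
gripper_force: 25.0
```

```bash
python3 -c "
from station import arm
s=arm.get_state();print(s['eef_pos'],s['ee_rot'],s['moment'],s['force'],s['width'],s['q'])"
```

```text
[0.47285302 0.10183344 0.20429806] [ 3.14154657e+00  1.58054306e-04 -2.86271029e+00] [ 0.09456575  0.32942373 -0.07358331] [-0.56125166 -0.45034435  2.55828831] 0.013646382967524006 [ 6.19862071e-01  1.23026471e-01 -5.23054057e-01  1.18010398e-05
 -9.24551432e-01 -1.91178314e+00]
```

>>> move_arm --increments '[{"jaw": -1,"dx": 0,"dy": 0,"dz": 0,"twist": -0.06},{"jaw": -1,"dx": 0,"dy": 0,"dz": 0,"twist": -0.06},{"jaw": -1,"dx": 0,"dy": 0,"dz": 0,"twist": -0.06},{"jaw": -1,"dx": 0,"dy": 0,"dz": 0,"twist": 0}]'

```text
t: 11.0
eef_pos: [0.473, 0.1018, 0.2043]
ee_rot: [3.141, 0.001, -2.681]
force: [0.0, 0.6, 1.7]
width: 0.0144
gripper_force: 26.5
```

```bash
python3 -c "
from station import arm
s=arm.get_state();print(s['eef_pos'],s['ee_rot'],s['moment'],s['force'],s['width'],s['q'][5])"
```

```text
[0.47296829 0.10184351 0.20427871] [ 3.14139024e+00  5.16167468e-04 -2.68111784e+00] [ 0.11811209 -0.010079   -0.7124825 ] [0.01904826 0.62222514 1.68875538] 0.014361221763974094 -1.729872467504381
```

The moment has risen to 0.7 N m and the pads have spread, so this way is stopped and the thread runs clockwise. Joint 6 is at -1.9 and would near its limit turning clockwise, so I'll turn back, let go and regrip half a turn round.

>>> move_arm --increments '[{"jaw": -1,"dx": 0,"dy": 0,"dz": 0,"twist": 0.06},{"jaw": -1,"dx": 0,"dy": 0,"dz": 0,"twist": 0.06},{"jaw": -1,"dx": 0,"dy": 0,"dz": 0,"twist": 0.06},{"jaw": -1,"dx": 0,"dy": 0,"dz": 0,"twist": 0},{"jaw": 0.5,"dx": 0,"dy": 0,"dz": 0,"twist": 0},{"jaw": 0.5,"dx": 0,"dy": 0,"dz": 0,"twist": 0},{"jaw": 0.5,"dx": 0,"dy": 0,"dz": 0,"twist": 0},{"jaw": 0.5,"dx": 0,"dy": 0,"dz": 0,"twist": 0},{"jaw": 0.5,"dx": 0,"dy": 0,"dz": 0,"twist": 0},{"jaw": 0.5,"dx": 0,"dy": 0,"dz": -0.02,"twist": 0},{"jaw": 0.5,"dx": 0,"dy": 0,"dz": -0.03,"twist": -0.06},{"jaw": 0.5,"dx": 0,"dy": 0,"dz": 0,"twist": -0.12}]'

```text
t: 12.0
eef_pos: [0.4749, 0.1025, 0.2589]
ee_rot: [-3.141, 0.007, -2.68]
force: [0.5, 0.3, 0.3]
width: 0.0613
gripper_force: 0.0
```

>>> move_arm --increments '[{"jaw": 0.3,"dx": 0,"dy": 0,"dz": 0,"twist": -0.12},{"jaw": 0.3,"dx": 0,"dy": 0,"dz": 0,"twist": -0.12},{"jaw": 0.3,"dx": 0,"dy": 0,"dz": 0,"twist": -0.12},{"jaw": 0.3,"dx": 0,"dy": 0,"dz": 0,"twist": -0.12},{"jaw": 0.3,"dx": 0,"dy": 0,"dz": 0,"twist": -0.12},{"jaw": 0.3,"dx": 0,"dy": 0,"dz": 0,"twist": -0.12},{"jaw": 0.3,"dx": 0,"dy": 0,"dz": 0,"twist": -0.12},{"jaw": 0.3,"dx": 0,"dy": 0,"dz": 0,"twist": -0.12},{"jaw": 0.3,"dx": 0,"dy": 0,"dz": 0,"twist": -0.12},{"jaw": 0.3,"dx": 0,"dy": 0,"dz": 0,"twist": -0.12},{"jaw": 0.3,"dx": 0,"dy": 0,"dz": 0,"twist": -0.12},{"jaw": 0.3,"dx": 0,"dy": 0,"dz": 0,"twist": -0.12}]'

```text
t: 13.0
eef_pos: [0.4727, 0.1017, 0.2541]
ee_rot: [3.141, 0.0, -1.237]
force: [0.2, -0.8, -0.1]
width: 0.0572
gripper_force: 0.0
```

>>> move_arm --increments '[{"jaw": 0.3,"dx": 0,"dy": 0,"dz": 0,"twist": -0.12},{"jaw": 0.3,"dx": 0,"dy": 0,"dz": 0,"twist": -0.12},{"jaw": 0.3,"dx": 0,"dy": 0,"dz": 0,"twist": -0.12},{"jaw": 0.3,"dx": 0,"dy": 0,"dz": 0,"twist": -0.12},{"jaw": 0.3,"dx": 0,"dy": 0,"dz": 0,"twist": -0.12},{"jaw": 0.3,"dx": 0,"dy": 0,"dz": 0,"twist": -0.12},{"jaw": 0.3,"dx": 0,"dy": 0,"dz": 0,"twist": -0.12},{"jaw": 0.3,"dx": 0,"dy": 0,"dz": 0,"twist": -0.12},{"jaw": 0.3,"dx": 0,"dy": 0,"dz": 0,"twist": -0.12},{"jaw": 0.3,"dx": 0,"dy": 0,"dz": 0,"twist": -0.12},{"jaw": 0.3,"dx": 0,"dy": 0,"dz": 0,"twist": -0.12},{"jaw": 0.3,"dx": 0,"dy": 0,"dz": 0,"twist": -0.12}]'

```text
t: 14.0
eef_pos: [0.4727, 0.1017, 0.2541]
ee_rot: [-3.142, 0.0, 0.203]
force: [0.5, 0.7, -0.2]
width: 0.0565
gripper_force: 0.0
```

Need 0.08 more, then down 50 mm and close.

>>> move_arm --increments '[{"jaw": 0.3,"dx": 0,"dy": 0,"dz": 0,"twist": -0.08},{"jaw": 0.3,"dx": 0,"dy": 0,"dz": 0.025,"twist": 0},{"jaw": 0.3,"dx": 0,"dy": 0,"dz": 0.025,"twist": 0},{"jaw": 0.3,"dx": 0,"dy": 0,"dz": 0,"twist": 0},{"jaw": -1,"dx": 0,"dy": 0,"dz": 0,"twist": 0},{"jaw": -1,"dx": 0,"dy": 0,"dz": 0,"twist": 0},{"jaw": -1,"dx": 0,"dy": 0,"dz": 0,"twist": 0},{"jaw": -1,"dx": 0,"dy": 0,"dz": 0,"twist": 0},{"jaw": -1,"dx": 0,"dy": 0,"dz": 0,"twist": 0},{"jaw": -1,"dx": 0,"dy": 0,"dz": 0,"twist": 0},{"jaw": -1,"dx": 0,"dy": 0,"dz": 0,"twist": 0},{"jaw": -1,"dx": 0,"dy": 0,"dz": 0,"twist": 0}]' --force 25

```text
t: 15.0
eef_pos: [0.4729, 0.1018, 0.2045]
ee_rot: [-3.142, -0.0, 0.277]
force: [-1.1, 0.4, 2.6]
width: 0.0138
gripper_force: 25.0
```

>>> move_arm --increments '[{"jaw": -1,"dx": 0,"dy": 0,"dz": 0,"twist": 0},{"jaw": -1,"dx": 0,"dy": 0,"dz": 0,"twist": 0},{"jaw": -1,"dx": 0,"dy": 0,"dz": 0,"twist": 0.05},{"jaw": -1,"dx": 0,"dy": 0,"dz": 0,"twist": 0.08},{"jaw": -1,"dx": 0,"dy": 0,"dz": 0,"twist": 0.08},{"jaw": -1,"dx": 0,"dy": 0,"dz": 0,"twist": 0.08},{"jaw": -1,"dx": 0,"dy": 0,"dz": 0,"twist": 0}]'

```text
t: 15.58
eef_pos: [0.4732, 0.1019, 0.2045]
ee_rot: [-3.141, -0.001, -0.016]
force: [-0.6, 0.5, 2.8]
width: 0.014
gripper_force: 25.0
```

```bash
python3 -c "
from station import arm
s=arm.get_state();print(s['eef_pos'],s['ee_rot'],s['moment'],s['force'],s['width'],s['q'][5])"
```

```text
[0.4731851  0.10188781 0.2045081 ] [-3.14130388e+00 -8.72015369e-04 -1.62405215e-02] [-0.1514452   0.10612229 -0.0696805 ] [-0.61718777  0.5453547   2.76039842] 0.014042324916735908 0.9346187885412119
```

Moment is near zero, so the cap turns freely clockwise. Carrying on.

>>> move_arm --increments '[{"jaw": -1,"dx": 0,"dy": 0,"dz": 0,"twist": 0.12},{"jaw": -1,"dx": 0,"dy": 0,"dz": 0,"twist": 0.12},{"jaw": -1,"dx": 0,"dy": 0,"dz": 0,"twist": 0.12},{"jaw": -1,"dx": 0,"dy": 0,"dz": 0,"twist": 0.12},{"jaw": -1,"dx": 0,"dy": 0,"dz": 0,"twist": 0.12},{"jaw": -1,"dx": 0,"dy": 0,"dz": 0,"twist": 0.12},{"jaw": -1,"dx": 0,"dy": 0,"dz": 0,"twist": 0.12},{"jaw": -1,"dx": 0,"dy": 0,"dz": 0,"twist": 0.12},{"jaw": -1,"dx": 0,"dy": 0,"dz": 0,"twist": 0.12},{"jaw": -1,"dx": 0,"dy": 0,"dz": 0,"twist": 0.12},{"jaw": -1,"dx": 0,"dy": 0,"dz": 0,"twist": 0},{"jaw": -1,"dx": 0,"dy": 0,"dz": 0,"twist": 0}]'

```text
t: 16.58
eef_pos: [0.4731, 0.1019, 0.2045]
ee_rot: [-3.141, -0.0, -1.207]
force: [-0.1, 0.9, 5.5]
width: 0.0136
gripper_force: 25.0
```

>>> move_arm --increments '[{"jaw": -1,"dx": 0,"dy": 0,"dz": -0.004,"twist": 0},{"jaw": -1,"dx": 0,"dy": 0,"dz": -0.004,"twist": 0},{"jaw": -1,"dx": 0,"dy": 0,"dz": -0.002,"twist": 0},{"jaw": -1,"dx": 0,"dy": 0,"dz": 0,"twist": 0}]'

```text
t: 16.92
eef_pos: [0.4728, 0.1018, 0.2146]
ee_rot: [-3.141, 0.0, -1.211]
force: [1.4, 0.6, -1.0]
width: 0.0138
gripper_force: 25.0
```

Freely up 10 mm, with no pull. Lifting another 90 mm.

>>> move_arm --increments '[{"jaw": -1,"dx": 0,"dy": 0,"dz": -0.01,"twist": 0},{"jaw": -1,"dx": 0,"dy": 0,"dz": -0.01,"twist": 0},{"jaw": -1,"dx": 0,"dy": 0,"dz": -0.015,"twist": 0},{"jaw": -1,"dx": 0,"dy": 0,"dz": -0.02,"twist": 0},{"jaw": -1,"dx": 0,"dy": 0,"dz": -0.02,"twist": 0},{"jaw": -1,"dx": 0,"dy": 0,"dz": -0.01,"twist": 0},{"jaw": -1,"dx": 0,"dy": 0,"dz": -0.005,"twist": 0},{"jaw": -1,"dx": 0,"dy": 0,"dz": 0,"twist": 0},{"jaw": -1,"dx": 0,"dy": 0,"dz": 0,"twist": 0},{"jaw": -1,"dx": 0,"dy": 0,"dz": 0,"twist": 0},{"jaw": -1,"dx": 0,"dy": 0,"dz": 0,"twist": 0}]'

```text
t: 17.83
eef_pos: [0.4724, 0.1015, 0.3031]
ee_rot: [3.14, -0.0, -1.213]
force: [0.6, 0.7, -1.1]
width: 0.0136
gripper_force: 25.0
```

Run:
```python
from station import arm
import cv2,numpy as np
s=arm.get_state();print(s['eef_pos'],s['ee_rot'],s['force'],s['width'],s['gripper_force'])
a=arm.grab_frame("scene");b=arm.grab_frame("top")
cv2.imwrite("pics/g.png",np.hstack([cv2.resize(a[100:250,160:330],(400,352)),cv2.resize(b[150:280,180:310],(352,352))]))
for c in("scene","top"):
  for n in("cap","wing","dial_grip","seal"): print(c,n,[(np.round(x['position'],3),round(x['score'],2)) for x in arm.pinpoint(c,n)[:1]])
```

```text
[0.47236995 0.10151619 0.30307772] [ 3.13958087e+00 -3.34642874e-04 -1.21287851e+00] [ 0.57977094  0.65455027 -1.07449309] 0.013615961976167337 24.961736798286438
scene cap [(array([0.473, 0.103, 0.203]), 0.74)]
scene wing [(array([0.472, 0.107, 0.258]), 0.55)]
scene dial_grip [(array([ 0.507, -0.059,  0.134]), 0.5)]
scene seal [(array([ 0.61 , -0.032,  0.099]), 0.46)]
top cap []
top wing []
top dial_grip [(array([ 0.512, -0.06 ,  0.135]), 0.52)]
top seal [(array([ 0.608, -0.032,  0.101]), 0.58)]
```

View pics/g.png

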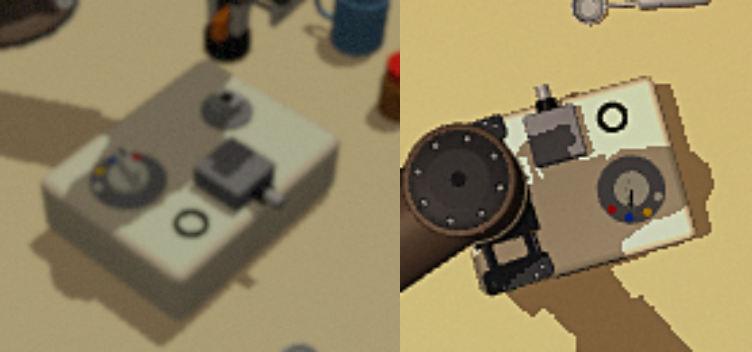

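The left half shows the cap at (228,35), held clear above the bare neck (227,108). The right half shows the dial pointer at (630,198), aimed at the blue dot (628,217). Cap z is 0.203, about 10 cm above the shoulder.

```bash
python3 -c "
from station import arm
print(arm.job_done())"
```

```text
the job is handed in; nothing more can be done
None
```

The job is handed in: the dial is on blue, and the cap (left-hand thread, so it unscrewed clockwise) is held level and still about 10 cm above its neck; no verdict was shown.

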